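# Lock the solar head onto the patio lantern

## Task

Put the lantern's loose solar head back on the lantern: feel for the two slots with its lugs until they drop in, then press it down against the spring of the seal and turn it clockwise (seen from above) about a quarter turn to the stop, so that it clicks up into its lock, and let go. Do it gently, without forcing the head onto the lantern, and leave the other things on the table where they are.

Things in the scene. Friction and masses are not known exactly. Their poses are not given: they have to be found in the camera images.
- head_grip (a point): Loose solar head of the lantern; point on its axis half-way up its black ribbed grip rim (64 mm wide, 34 mm high, dark solar cell on top), 17 mm above the rim's underside, 38.5 mm above the foot it stands on. z up; x runs through the lugs. About 130 g. Grip across the rim at any angle.
- head_lugs (a point): Point on the head's axis level with the undersides of its two lugs, 31.5 mm below head_grip. Below the rim a round spigot 38 mm wide reaches 21.5 mm down, foot tapered. The lugs stick out of it at +x and -x (along the solar cell's long side, under two marks on top), to 24.5 mm from the axis; each 9 mm wide, 5 mm high.
- mouth (a point): Point on the upright lantern axis level with the collar's top, 130 mm above the table; axes as lantern. The collar is 61 mm wide. In it, level with its top, a grey lip (6 mm thick) with a round 41 mm hole and two slots 180 degrees apart for the lugs, 8 degrees free either way. With the lugs lying on the lip, head_grip is 31.5 mm above this point.
- lantern: Solar lantern fixed to the table: round black foot 120 mm wide, 24 mm high, switch block at its front (-x); clear lens tube 58 mm wide, collar on top. Origin under the foot. The tube is a push fit in the foot (slips round only above 0.5 N m), so the slots may point ANY way and their direction is NOT in the measured poses: see it or feel for it. It is forced above 60 N (sum of all contacts).
- seal_top (a point): Middle of the top of the seal, a sprung black ring (60 mm wide) standing 9 mm above the collar. Lugs through the slots, the head drops 5.5 mm and rests here, head_grip 26 mm above the mouth. The spring: 2 N at first touch plus 1.3 N per mm. The lugs turn under the lip with head_grip 20.5 to 17 mm above the mouth (9 to 14 N); at 17 the rim meets the hard collar.
- locked (a point): Where head_grip is when the head is locked, 23.5 mm above the mouth. From the slots the pressed-down head turns only clockwise seen from above, 76 to 93 degrees, to a hard stop. There, as the push is let off, the spring lifts it 3 mm and the lugs click up into notches under the lip. Before the lock it would stay down at 20.5 mm.
- bowl: Bystander: empty yellow plastic bowl, 136 mm in diameter, 55 mm high. Origin at the middle of its underside.
- ashtray: Bystander: round ceramic ashtray, 110 mm in diameter, 39 mm high. Origin at the middle of its underside.
- tumbler: Bystander: stainless steel tumbler, 84 mm in diameter at the rim, 122 mm high. Origin at the middle of its underside.
- rack: Bystander: clear acrylic domino holder with three tiers of dominoes, 200 mm long (its x) by 84 mm deep (its y), about 90 mm high. Origin at the middle of its underside.
There are look-alikes about, which are no part of the job. Leave any red look-alike of the part that bears head_grip alone.

How it is judged:
By the outcome, as a careful person would: the job done as asked, in the order asked, and still so for the second after the job is handed in, with the robot touching nothing.
It also fails if it takes over 72 s, if anything falls off the work surface, if the arm or the gripper's body presses on something with over 40 N, if the wrist force passes 120 N, or if a joint passes its speed limit or range.

## Robot

A 7-joint arm with a two-finger parallel gripper is mounted at the origin on the work surface. World frame = base frame: x ahead of the robot, y to its left, z up, the work surface at z = 0. Lengths are in m, angles in rad, forces in N, time in s.
With the tool pointing down it reaches from about 0.425 to 0.925 m from the base axis. Payload 6.8 kg.
Tool frame: the origin (TCP) lies on the mounting face of the last link; the fingertips stand 173 mm ahead of it and the grasp point (between the pads) lies 155 mm ahead of it (grip_point_offset is the distance from the TCP to the grasp point, in m); x points along the fingers, z is the direction in which the jaws open and shut, and the axes are right-handed (so a half turn about x gives the same grasp; the last joint's range is limited). The gripper opens to 85 mm and grips with 20 to 120 N. Pads are 22 mm wide; open, the fingers measure 114 mm over their backs; the gripper's body (76 mm by 85 mm) begins 54 mm behind the grasp point. The pads swing forward as they close: fully open they stand 13 mm farther back than shut.
Start: joints at [-1.425, 0.477, 0.022, 1.555, -0.011, 1.109, -0.083], TCP at [0.169, 0.653, 0.405] pointing down, gripper open.
Joint ranges: [-2.96, 2.96], [-0.34, 2.1], [-1.41, 1.46], [0.24, 2.44], [-1.37, 4.51], [0.17, 1.92], [-2.96, 2.96]. Speed limits (rad/s): [2.39, 2.39, 3.14, 3.14, 3.14, 3.14, 3.14].

## Interface

Orientations are given as a rotation vector (axis times angle).
In Python, from bench import * gives the robot as it stands. The module is installed in compiled form; this text tells all that it offers.
- The arm moves only by the tool servo_tool, never from a script. Its argument "motion" is a list of rows, each a list of 5 numbers: the shift along the tool's x, y, z in m, then the turn about the tool's x in degrees, then the gripper command: -1 is fully open, 1 is shut, values between are in proportion. In form: [[dx, dy, dz, turn, fingers], ...]. A call has 1 to 8 rows; each row is the pose to reach, as a shift and turn from the pose measured when the call began, along the tool's axes at that moment; what a row does not reach only later rows make up. A row lasts 1/10 s, in which the tool goes at most 50 mm and 8.59 degrees, less where a joint would pass 70% of its speed; a pose out of reach is approached as far as the arm can. A call with a gripper value outside its range is refused whole. The fingers move at their own pace and stop on an object; "force" is the grip in N (left out, the last holds). Time passes only in rows, so rows that repeat a pose let the fingers close. It gives the time, the measured TCP pose, the force and the opening at its end, in the units of the state.
- get_obs(): the state, without advancing time (a new reading comes with each control period).
- grab_frame(name): name is "scene" or "top" or "wrist"; returns the picture (400x640x3 uint8, red, green, blue); there is no depth.
- camera_params(name): a dict with "mtx" (3x3 intrinsics, pixels), "D" ([k1, k2, p1, p2, k3] as OpenCV has them; the pictures are not rectified), "world_to_cam" (4x4, takes a point from world to camera coordinates); the wrist camera has in their place "T_tool_cam" (4x4, takes a point from camera to tool coordinates, whose origin is the TCP and whose axes are the tool frame's). Camera axes: x right, y down, z forward; pixel columns grow to the right and rows downward; lengths in m; the calibration is good to about 2 mm. A picture is of the moment at which its call begins: read the wrist's pose just before it. camera_params takes no time and is no camera call.
- hand_in(): hands the job in, once; it reports no verdict.
The state is a dict: "clock": time; "joints": joint angles; "qvel": joint speeds; "tau": joint torques, N m; "tcp_pos": TCP position; "orientation": TCP orientation; "contact_force": force on the tool from outside, world axes, zero at the start; "moment": the same for the moment, N m; "grip_width": finger opening in m.
Only numpy, scipy, OpenCV 4.12 (cv2) and the standard library are available. Lean on these libraries where they do the work, as an engineer would, in place of code of your own. Each camera call takes 0.05 s, during which the arm holds its last target. There are 200 camera calls.

## Working session

There is one attempt and no reset: what is moved stays moved. The work goes in short steps, Python scripts to look and compute and a tool call to move; the robot and the scene stay as the last step left them, time stands still between calls to the robot, and variables do not carry over. Pictures are saved under pics/ and viewed, about 8 in all and at most 12, crops included, and the job is handed in when it is done.

Besides the shell and the picture viewer there is one more tool, called after "Emit:" as name([rows], argument=value, ...), one row to a line, values as JSON. servo_tool: Moves the arm, as the interface text tells. Its arguments: {"type":"object","properties":{"motion":{"type":"array","items":{"type":"array","items":{"type":"number"}}},"force":{"type":"number"}},"required":["motion"]}

```bash
mkdir -p pics
python3 - <<'E'
from bench import *
import cv2,numpy as np
o=get_obs();print({k:np.round(v,4) for k,v in o.items()})
for n in("scene","top"):
    f=grab_frame(n);cv2.imwrite(f"pics/{n}0.png",f[:,:,::-1])
    p=camera_params(n);print(n,{k:np.round(v,4).tolist() for k,v in p.items()})
print({k:np.round(v,4).tolist() for k,v in camera_params("wrist").items()})
a=cv2.imread("pics/scene0.png");b=cv2.imread("pics/top0.png");cv2.imwrite("pics/both0.png",cv2.resize(np.vstack([a,b]),None,fx=.75,fy=.75))
E
```

```text
{'clock': np.float64(0.0), 'joints': array([-1.4251,  0.4778,  0.0223,  1.5565, -0.0115,  1.1093, -0.0831]), 'qvel': array([-0.0001,  0.0007, -0.001 , -0.0003,  0.0004,  0.0005,  0.0005]), 'tau': array([-2.00000e-04, -5.96436e+01,  1.60740e+00, -2.81198e+01,
        1.24000e-02,  9.10000e-03, -0.00000e+00]), 'tcp_pos': array([0.1694, 0.6531, 0.4037]), 'orientation': array([-1.0215,  1.3201,  1.0194]), 'contact_force': array([1.4396, 0.4399, 0.3967]), 'moment': array([-0.0055,  0.058 ,  0.0184]), 'grip_width': np.float64(0.0851)}
scene {'mtx': [[375.5018, 0.0, 320.2205], [0.0, 375.5018, 199.0179], [0.0, 0.0, 1.0]], 'D': [-0.0699, 0.0, 0.0, 0.0, 0.0], 'world_to_cam': [[0.3029, 0.9529, 0.0182, -0.1457], [0.6895, -0.2059, -0.6944, -0.3281], [-0.6579, 0.2229, -0.7193, 1.6004], [0.0, 0.0, 0.0, 1.0]]}
top {'mtx': [[443.2253, 0.0, 320.0977], [0.0, 443.2253, 199.3291], [0.0, 0.0, 1.0]], 'D': [-0.0102, 0.0, 0.0, 0.0, 0.0], 'world_to_cam': [[0.0287, -0.9996, -0.0013, -0.0291], [-0.9939, -0.0284, -0.1063, 0.6162], [0.1062, 0.0044, -0.9943, 1.3606], [0.0, 0.0, 0.0, 1.0]]}
{'mtx': [[315.4656, 0.0, 317.1877], [0.0, 315.4656, 205.9837], [0.0, 0.0, 1.0]], 'D': [-0.0575, 0.0, 0.0, 0.0, 0.0], 'T_tool_cam': [[0.0001, -0.305, 0.9524, 0.0302], [-0.0005, -0.9524, -0.305, 0.0775], [1.0, -0.0004, -0.0002, -0.0003], [0.0, 0.0, 0.0, 1.0]]}
```

View pics/both0.png

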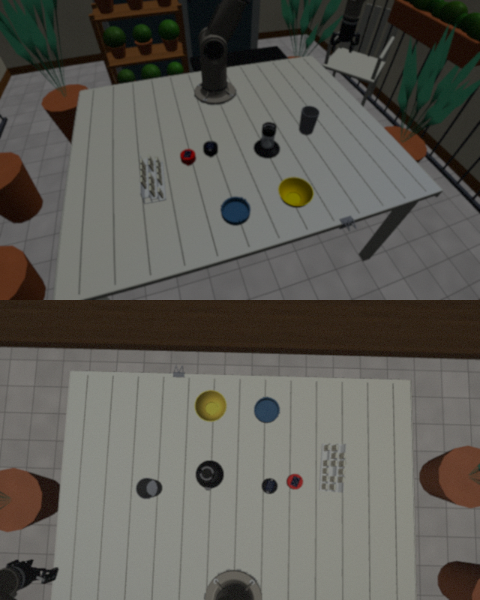

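Both views show the black head at about (359,248) in the full-size top image, with the red look-alike to its right at (393,241). The lantern is at about (280,232). I'll crop closer and measure.

```bash
cat > h.py <<'E'
from bench import *
import cv2,numpy as np
from scipy.spatial.transform import Rotation as R
def cam(n,o=None):
    p=camera_params(n);K=np.array(p["mtx"]);D=np.array(p["D"])
    if n=="wrist":
        T=np.eye(4);T[:3,:3]=R.from_rotvec(o["orientation"]).as_matrix();T[:3,3]=o["tcp_pos"]
        W=np.linalg.inv(T@np.array(p["T_tool_cam"]))
    else: W=np.array(p["world_to_cam"])
    return K,D,W
def ray(c,uv,z):
    K,D,W=c;q=cv2.undistortPoints(np.array(uv,float).reshape(-1,1,2),K,D)[:,0]
    d=np.c_[q,np.ones(len(q))]@W[:3,:3];C=-W[:3,:3].T@W[:3,3]
    return C+d*((z-C[2])/d[:,2])[:,None]
def proj(c,P):
    K,D,W=c;return cv2.projectPoints(np.array(P,float).reshape(-1,1,3),cv2.Rodrigues(W[:3,:3])[0],W[:3,3],K,D)[0][:,0]
def rect(c,f,x,y,z,half,n=400):
    # rectify plane z to a top view: image right = world -y, up = world +x
    g=np.linspace(-half,half,n);X,Y=np.meshgrid(g,g)
    P=np.c_[(x-Y).ravel(),(y-X).ravel(),np.full(n*n,z)]
    m=proj(c,P).astype(np.float32).reshape(n,n,2)
    return cv2.remap(f,m[...,0],m[...,1],cv2.INTER_CUBIC)
def blob(f,box,thr):
    u0,v0,u1,v1=box;g=f[v0:v1,u0:u1].max(2);m=(g<thr).astype(np.uint8)
    cs=cv2.findContours(m,cv2.RETR_EXTERNAL,cv2.CHAIN_APPROX_NONE)[0];k=max(cs,key=cv2.contourArea)
    (a,b),r=cv2.minEnclosingCircle(k);M=cv2.moments(k)
    return (a+u0,b+v0),r,(M['m10']/M['m00']+u0,M['m01']/M['m00']+v0),cv2.contourArea(k)
E
python3 - <<'E'
from h import *
t=cv2.imread("pics/top0.png");s=cv2.imread("pics/scene0.png");c=cam("top")
for nm,box in(("head",(335,225,380,270)),("lantern",(250,200,310,265))):
    b=blob(t,box,75);print(nm,b,ray(c,[b[0],b[2]],.045).round(4).tolist())
A=cv2.resize(t[195:275,245:410],None,fx=4,fy=4,interpolation=3)
B=cv2.resize(s[150:230,250:415],None,fx=4,fy=4,interpolation=3)
cv2.imwrite("pics/c1.png",cv2.convertScaleAbs(np.vstack([A,B])[:600],alpha=1.6,beta=10))
E
```

```text
head ((358.88888931274414, 247.5), 10.221868515014648, (358.9216695254431, 247.4848484848485), 291.5) [[0.4697, -0.1352, 0.045], [0.4698, -0.1353, 0.045]]
lantern ((279.3387088775635, 232.20967864990234), 18.574207305908203, (279.2398952708231, 232.08427425953198), 1018.5) [[0.5097, 0.1116, 0.045], [0.51, 0.1119, 0.045]]
```

View pics/c1.png

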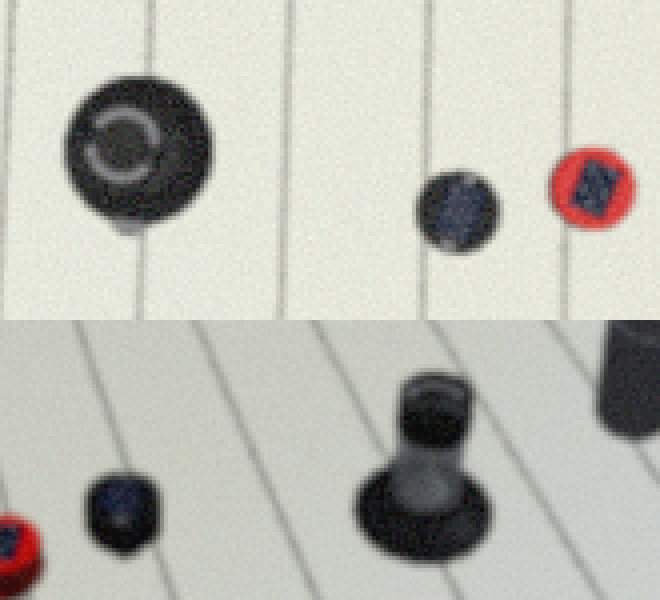

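The head is at about (0.470,−0.135). The lantern's lip ring shows what look like slot gaps at upper left and lower right. Next I'll fly over the lantern with the wrist camera.

```bash
cat >> h.py <<'E'
def to_tool(o,tgt):
    M=R.from_rotvec(o["orientation"]).as_matrix();return M.T@(np.array(tgt)-o["tcp_pos"]),M
E
python3 - <<'E'
from h import *
o=get_obs();t=cv2.imread("pics/top0.png");c=cam("top")
print(ray(c,[[245+122/4,195+145/4]],.13), ray(c,[[245+590/4,195+188/4]],.045))
d,M=to_tool(o,[.51,.115,.39]);print(d.round(4),M.round(3))
E
```

```text
[[0.50958844 0.11485176 0.13      ]] [[ 0.48952539 -0.23851889  0.045     ]]
[ 0.0146 -0.4648 -0.4354] [[-0.    -0.968  0.251]
 [-0.002  0.251  0.968]
 [-1.    -0.    -0.002]]
```

Emit:
servo_tool([
  [0.002,-0.036,-0.034,0,-1],
  [0.004,-0.072,-0.067,0,-1],
  [0.005,-0.107,-0.1,0,-1],
  [0.007,-0.143,-0.134,0,-1],
  [0.008,-0.179,-0.167,0,-1],
  [0.009,-0.215,-0.2,0,-1],
  [0.01,-0.25,-0.234,0,-1],
  [0.01,-0.286,-0.268,0,-1],
])

```text
clock: 0.9
tcp_pos: [0.3794, 0.3199, 0.394]
orientation: [-1.022, 1.32, 1.02]
contact_force: [1.5, -0.3, -0.5]
grip_width: 0.0853
```

Emit:
servo_tool([
  [0.002,-0.036,-0.034,0,-1],
  [0.002,-0.072,-0.067,0,-1],
  [0.003,-0.107,-0.1,0,-1],
  [0.004,-0.143,-0.134,0,-1],
  [0.004,-0.179,-0.167,0,-1],
  [0.004,-0.179,-0.167,0,-1],
  [0.004,-0.179,-0.167,0,-1],
])

```text
clock: 1.6
tcp_pos: [0.5111, 0.1122, 0.39]
orientation: [-1.019, 1.322, 1.018]
contact_force: [0.0, 1.4, 0.0]
grip_width: 0.0851
```

Run:
```python
from h import *
o=get_obs();print({k:np.round(v,4).tolist() for k,v in o.items() if k in("clock","tcp_pos","joints","orientation","qvel")})
f=grab_frame("wrist")[:,:,::-1].copy();cv2.imwrite("pics/w1.png",f);c=cam("wrist",o)
r=rect(c,f,.51,.115,.13,.05,500)
v=np.hstack([cv2.resize(f,(480,300)),np.zeros((300,0,3),np.uint8)])
out=np.zeros((500,790,3),np.uint8);out[:,:500]=r;out[:300,500:]=f[50:350:1,175:465]
cv2.imwrite("pics/w1v.png",cv2.convertScaleAbs(out,alpha=2,beta=10))
```

```text
{'clock': 1.6, 'joints': [-0.6031, 0.247, 0.3164, 1.9489, -0.0907, 0.9614, 1.0705], 'qvel': [-0.0388, -0.0072, -0.0434, 0.0084, -0.0058, 0.0001, -0.0064], 'tcp_pos': [0.5111, 0.1122, 0.39], 'orientation': [-1.0192, 1.3223, 1.0176]}
```

View pics/w1v.png

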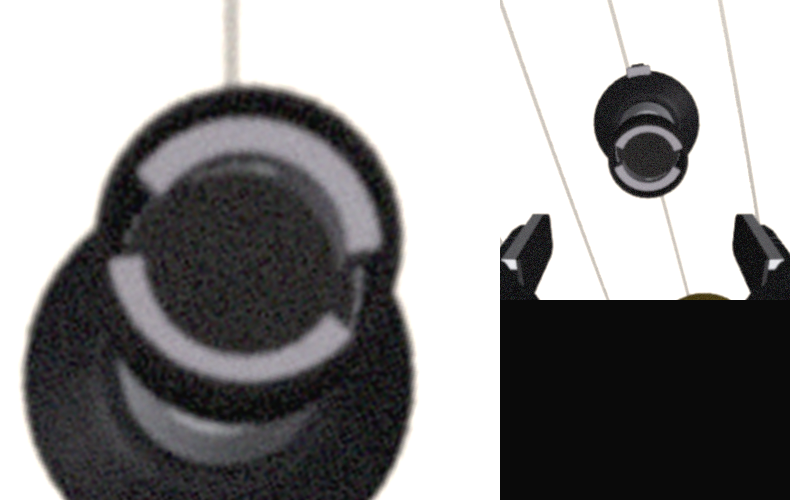

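The wrist view shows the grey lip centred at about (245,248) in the rectified view. The slots open at left, about (130,215), and right, about (360,288). I'll fit both.

Run:
```python
from h import *
from scipy.optimize import least_squares
o=get_obs();f=cv2.imread("pics/w1.png");c=cam("wrist",o)
r=rect(c,f,.51,.115,.13,.05,500);g=cv2.GaussianBlur(cv2.cvtColor(r,cv2.COLOR_BGR2GRAY),(5,5),0)
print(g[150,230],g[360,240],g[250,245])
def gaps(g,half,x0,y0,cx,cy,r0,r1,thr):
    for it in range(8):
        P=[]
        for a in np.arange(0,360,1.):
            ca,sa=np.cos(np.radians(a)),np.sin(np.radians(a))
            rr=np.arange(r0,r1,.5);v=g[np.round(cy+rr*sa).astype(int),np.round(cx+rr*ca).astype(int)]>thr
            if v.sum()*.5>.5*22: P.append((a,rr[v].max()))
        P=np.array(P);A=np.radians(P[:,0]);X=cx+P[:,1]*np.cos(A);Y=cy+P[:,1]*np.sin(A)
        s=least_squares(lambda p:np.hypot(X-p[0],Y-p[1])-p[2],[cx,cy,130],loss='soft_l1').x;cx,cy=s[:2]
    miss=sorted(set(range(360))-set(P[:,0].astype(int)))
    return cx,cy,s[2],miss
cx,cy,rad,miss=gaps(g,.05,.51,.115,245,248,95,150,80)
print(cx,cy,rad/5,"world",.51-(cy-250)/5000,.115-(cx-250)/5000)
print(miss)
```

```text
70 52 19Traceback (most recent call last):
  File "<stdin>", line 17, in <module>
  File "<stdin>", line 13, in gaps
IndexError: too many indices for array: array is 1-dimensional, but 2 were indexed
```

Run:
```python
from h import *
o=get_obs();f=cv2.imread("pics/w1.png");c=cam("wrist",o)
r=rect(c,f,.51,.115,.13,.05,500);g=cv2.GaussianBlur(cv2.cvtColor(r,cv2.COLOR_BGR2GRAY),(5,5),0)
Y,X=np.mgrid[:500,:500];m=((g>42)&(np.hypot(X-245,Y-248)<145)).astype(np.uint8)
n,l,st,ce=cv2.connectedComponentsWithStats(m)
k=[i for i in np.argsort(-st[1:,4])+1][:3];print(st[k,:])
m=np.isin(l,k[:2])
from scipy.optimize import least_squares
cx,cy=245,248
A=np.arange(360.)
for it in range(6):
    pr=np.array([[m[int(round(cy+q*np.sin(a))),int(round(cx+q*np.cos(a)))] for q in np.arange(90,150,.5)] for a in np.radians(A)])
    on=pr.sum(1)*.5>10
    ro=np.array([90+.5*np.nonzero(p)[0].max() if p.any() else 0 for p in pr])[on];a=np.radians(A[on])
    X1,Y1=cx+ro*np.cos(a),cy+ro*np.sin(a)
    s=least_squares(lambda p:np.hypot(X1-p[0],Y1-p[1])-p[2],[cx,cy,135],loss='soft_l1').x;cx,cy=s[:2]
print(s,"world x,y",.51-(cy-250)/5000,.115-(cx-250)/5000,"outer r mm",s[2]/5)
print(A[~on].astype(int).tolist())
```

```text
[[  130   120   243   136 10904]
 [  102   259   241   127  8618]
 [  243   167    24    11   166]]
[237.91107073 252.47793476 133.21380037] world x,y 0.5095044130471071 0.1174177858530819 outer r mm 26.642760074305265
[2, 3, 4, 5, 6, 7, 8, 9, 10, 11, 12, 13, 14, 15, 16, 17, 18, 19, 20, 21, 22, 23, 24, 25, 26, 27, 28, 29, 30, 31, 32, 33, 34, 35, 36, 37, 177, 178, 179, 180, 181, 182, 183, 184, 185, 186, 187, 188, 189, 190, 191, 192, 193, 194, 195, 196, 197, 198, 199, 200, 201, 202, 203, 204, 205, 206, 207, 208, 209, 210, 211, 212]
```

Slot line azimuth is about 73° and the lug line about −16.5°. The plan is to grasp with the jaws turned about 100° clockwise, which gives the last joint room. Then carry the head over with a 90° counter-clockwise turn, and lock it clockwise.

Emit:
servo_tool([
  [0.004,-0.003,-0.031,8,-1],
  [0.008,-0.006,-0.062,16,-1],
  [0.012,-0.009,-0.094,24,-1],
  [0.016,-0.012,-0.125,32,-1],
  [0.02,-0.014,-0.156,40,-1],
  [0.024,-0.017,-0.187,48,-1],
  [0.027,-0.02,-0.218,56,-1],
  [0.03,-0.022,-0.249,64,-1],
])

```text
clock: 2.45
tcp_pos: [0.4692, -0.1319, 0.3603]
orientation: [-0.156, 1.567, 0.155]
contact_force: [1.0, 0.2, 0.1]
grip_width: 0.0854
```

Emit:
servo_tool([
  [0,0,0,8,-1],
  [0,0,0,16,-1],
  [0,0,0,24,-1],
  [0,0,0,32,-1],
  [0,0,0,36,-1],
  [0,0,0,36,-1],
  [0,0,0,36,-1],
])

```text
clock: 3.15
tcp_pos: [0.4693, -0.1306, 0.3601]
orientation: [0.333, 1.547, -0.334]
contact_force: [0.0, 0.8, 0.6]
grip_width: 0.0853
```

Run:
```python
from h import *
o=get_obs();print({k:np.round(v,4).tolist() for k,v in o.items() if k in("clock","tcp_pos","joints","orientation","qvel")})
d,M=to_tool(o,[.47,-.135,.19]);print(d,M.round(3))
f=grab_frame("wrist")[:,:,::-1].copy();cv2.imwrite("pics/w2.png",f);np.save("pics/o2.npy",np.r_[o["tcp_pos"],o["orientation"]]);c=cam("wrist",o)
r=rect(c,f,.47,-.135,.0555,.05,500)
out=np.zeros((500,790,3),np.uint8);out[:,:500]=r;out[:300,500:]=f[50:350:1,175:465]
cv2.imwrite("pics/w2v.png",cv2.convertScaleAbs(out,alpha=2,beta=10))
# lip inner-edge centre check from w1
```

```text
{'clock': 3.15, 'joints': [-0.4954, 0.2712, 0.7599, 2.0775, -0.2405, 0.8816, -0.0246], 'qvel': [0.011, -0.0001, 0.0048, -0.002, -0.0001, -0.0004, 0.0022], 'tcp_pos': [0.4693, -0.1306, 0.3601], 'orientation': [0.3333, 1.5469, -0.3344]}
[ 0.17009062 -0.00356939  0.00274924] [[-0.002  0.413  0.911]
 [-0.     0.911 -0.413]
 [-1.    -0.001 -0.002]]
```

View pics/w2v.png

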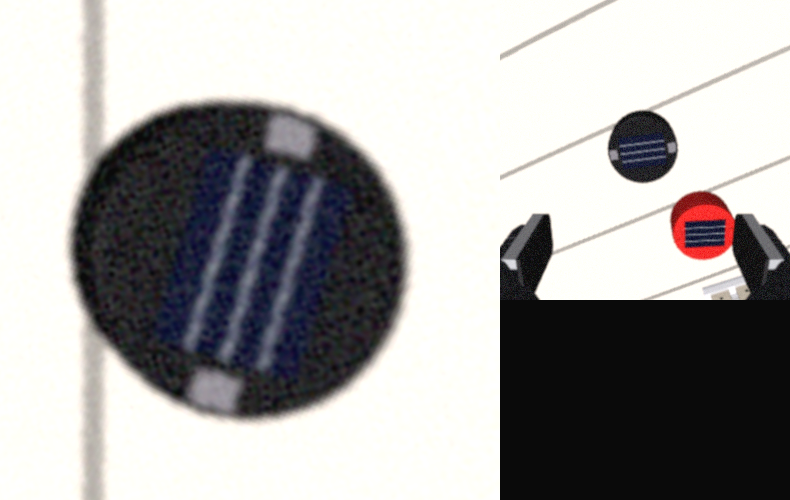

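The head's marks are at (290,136) and (214,391). That gives a lug azimuth of −16.6° and a centre near (0.468,−0.135), which agrees with the top camera. I'll descend and grip.

Emit:
servo_tool([
  [0.03,-0.0046,0.0012,0,-1],
  [0.07,-0.0046,0.0012,0,-1],
  [0.11,-0.0046,0.0012,0,-1],
  [0.14,-0.0046,0.0012,0,-1],
  [0.16,-0.0046,0.0012,0,-1],
  [0.17,-0.0046,0.0012,0,-1],
  [0.17,-0.0046,0.0012,0,-1],
  [0.17,-0.0046,0.0012,0,-1],
])

```text
clock: 4.0
tcp_pos: [0.4685, -0.1358, 0.1908]
orientation: [0.334, 1.546, -0.335]
contact_force: [0.7, 0.1, 0.2]
grip_width: 0.0855
```

Emit:
servo_tool([
  [0,0,0,0,0],
  [0,0,0,0,0.2],
  [0,0,0,0,0.3],
  [0,0,0,0,0.4],
  [0,0,0,0,0.4],
  [0,0,0,0,0.4],
  [0,0,0,0,0.4],
  [0,0,0,0,0.4],
], force=40)

```text
clock: 4.8
tcp_pos: [0.469, -0.1358, 0.1921]
orientation: [0.334, 1.544, -0.334]
contact_force: [-1.8, 0.8, 7.5]
grip_width: 0.0629
```

Run:
```python
from h import *
o=get_obs();print({k:np.round(v,4).tolist() for k,v in o.items() if k!="tau"})
d,M=to_tool(o,[.43,.115,.40]);print(d,M.round(3))
# lip inner edge centre from w1
f=cv2.imread("pics/w1.png");W=dict(tcp_pos=np.array([.5111,.1122,.39]),orientation=np.array([-1.0192,1.3223,1.0176]));c=cam("wrist",W)
r=rect(c,f,.51,.115,.13,.05,500);g=cv2.GaussianBlur(cv2.cvtColor(r,cv2.COLOR_BGR2GRAY),(5,5),0)
from scipy.optimize import least_squares
cx,cy=242,250
for it in range(8):
    a=np.radians(np.r_[45:135:2,225:350:2,150:170:2]);X=[];Y=[]
    for t in a:
        q=np.arange(80,130,.5);v=cv2.remap(g,np.float32(cx+q*np.cos(t))[None],np.float32(cy+q*np.sin(t))[None],1)[0].astype(float)
        if v.max()<40: continue
        i=np.argmax(v>.6*v.max());X.append(cx+q[i]*np.cos(t));Y.append(cy+q[i]*np.sin(t))
    X=np.array(X);Y=np.array(Y);s=least_squares(lambda p:np.hypot(X-p[0],Y-p[1])-p[2],[cx,cy,103],loss='soft_l1').x;cx,cy=s[:2]
print("inner",s,.51-(cy-250)/5000,.115-(cx-250)/5000)
```

```text
{'clock': 4.8, 'joints': [-0.2569, 0.5646, 0.5174, 2.1736, -0.551, 0.5306, 0.2525], 'qvel': [0.0004, 0.0004, 0.0013, -0.0023, 0.0, 0.0006, -0.0005], 'tcp_pos': [0.469, -0.1358, 0.1921], 'orientation': [0.3341, 1.5437, -0.3336], 'contact_force': [-1.82, 0.7782, 7.5312], 'moment': [0.1529, 0.3535, -0.0291], 'grip_width': 0.0629}
[-0.20788859  0.21243531 -0.13893104] [[ 0.001  0.413  0.911]
 [ 0.     0.911 -0.413]
 [-1.     0.001  0.001]]
inner [239.3414447  254.57631802 101.35228588] 0.5090847363966 0.11713171105908535
```

Gripped at 62.9 mm opening. I'll lift, then carry to a side hover by the lantern while turning counter-clockwise.

Emit:
servo_tool([
  [-0.02,0,0,0,0.4],
  [-0.06,0,0,0,0.4],
  [-0.1,0,0,0,0.4],
  [-0.14,0,0,-6,0.4],
  [-0.175,0.03,-0.012,-14,0.4],
  [-0.2,0.07,-0.027,-22,0.4],
  [-0.208,0.11,-0.042,-30,0.4],
  [-0.208,0.15,-0.057,-38,0.4],
])

```text
clock: 5.6
tcp_pos: [0.4789, 0.0256, 0.4027]
orientation: [-0.189, 1.556, 0.192]
contact_force: [0.7, 0.4, -1.2]
grip_width: 0.0631
```

Emit:
servo_tool([
  [0,0,0,-8,0.4],
  [0,0,0,-16,0.4],
  [0,0,0,-24,0.4],
  [0,0,0,-32,0.4],
  [0,0,0,-40,0.4],
  [0,0,0,-48,0.4],
  [0,0,0,-52,0.4],
  [0,0,0,-52,0.4],
])

```text
clock: 6.4
tcp_pos: [0.4786, 0.0254, 0.4031]
orientation: [-0.894, 1.372, 0.893]
contact_force: [-0.4, 0.1, -1.2]
grip_width: 0.0631
```

Run:
```python
from h import *
o=get_obs();print({k:np.round(v,4).tolist() for k,v in o.items() if k!="tau"})
d,M=to_tool(o,[.4805,.052,.40]);print(d,M.round(3),np.degrees(np.arctan2(M[1,2],M[0,2])))
```

```text
{'clock': 6.4, 'joints': [-0.6122, 0.154, 0.4818, 2.0388, -0.0895, 0.9611, 1.0663], 'qvel': [-0.0062, 0.0024, 0.0078, 0.0007, -0.0037, -0.0025, -0.0751], 'tcp_pos': [0.4786, 0.0254, 0.4031], 'orientation': [-0.8944, 1.3718, 0.8928], 'contact_force': [-0.4289, 0.0729, -1.2379], 'moment': [-0.0464, 0.0149, -0.0018], 'grip_width': 0.0631}
[0.00322243 0.00907851 0.02506148] [[ 0.006 -0.913  0.408]
 [ 0.003  0.408  0.913]
 [-1.    -0.005  0.005]] 65.93848153942582
```

Weight −1.2 N shows the head is held. I'll move to the side hover and look.

Emit:
servo_tool([
  [0.003,0.005,0.013,0,0.4],
  [0.003,0.009,0.025,0,0.4],
  [0.003,0.009,0.025,0,0.4],
  [0.003,0.009,0.025,0,0.4],
])

```text
clock: 6.8
tcp_pos: [0.4805, 0.0527, 0.4001]
orientation: [-0.895, 1.372, 0.894]
contact_force: [0.0, -0.3, -0.4]
grip_width: 0.0628
```

Run:
```python
from h import *
o=get_obs();np.save("pics/o3.npy",np.r_[o["tcp_pos"],o["orientation"]])
f=grab_frame("wrist")[:,:,::-1].copy();cv2.imwrite("pics/w3.png",f);c=cam("wrist",o)
print(o["tcp_pos"],o["orientation"])
r=rect(c,f,.51,.115,.13,.05,400)
t=grab_frame("top")[:,:,::-1].copy();cv2.imwrite("pics/t3.png",t)
out=np.zeros((600,800,3),np.uint8);out[:400,:400]=r;out[:250,400:]=cv2.resize(f,(400,250))
out[250:600,400:]=cv2.resize(t[180:285,250:370],(400,350),interpolation=3)
cv2.imwrite("pics/w3v.png",cv2.convertScaleAbs(out,alpha=2,beta=10))
```

```text
[0.4805421  0.0527119  0.40013937] [-0.89549593  1.3717363   0.89372134]
```

View pics/w3v.png

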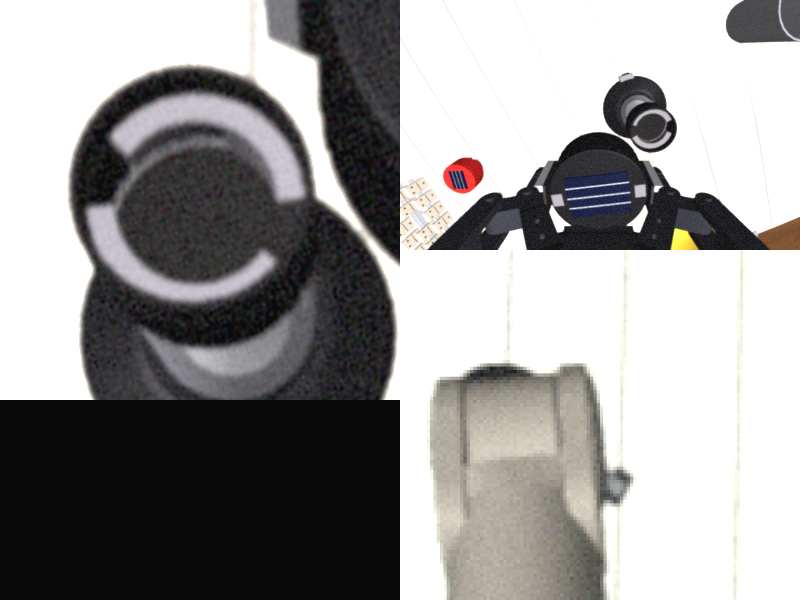

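The lip is clearly visible, centred at about (196,198) in the 4 px/mm view, with slots at left (105,178) and right (288,228). The held head's marks are at about (251,320) and (386,304) full size. I'll fit all of these.

Run:
```python
from h import *
from scipy.optimize import least_squares
v=np.load("pics/o3.npy");W=dict(tcp_pos=v[:3],orientation=v[3:]);c=cam("wrist",W)
f=cv2.imread("pics/w3.png");r=rect(c,f,.51,.115,.13,.05,500);g=cv2.GaussianBlur(cv2.cvtColor(r,cv2.COLOR_BGR2GRAY),(5,5),0)
cx,cy=245,247;deg=np.arange(360)
for it in range(8):
    X=[];Y=[];on=[]
    for t in np.radians(deg):
        q=np.arange(85,140,.5);p=cv2.remap(g,np.float32(cx+q*np.cos(t))[None],np.float32(cy+q*np.sin(t))[None],1)[0].astype(float)
        k=p[50:100].mean(); on.append(k)
        if k<45: continue
        i=np.argmax(p>.6*p.max());X.append(cx+q[i]*np.cos(t));Y.append(cy+q[i]*np.sin(t))
    X=np.array(X);Y=np.array(Y);s=least_squares(lambda p:np.hypot(X-p[0],Y-p[1])-p[2],[cx,cy,103],loss='soft_l1').x;cx,cy=s[:2]
print("inner",s,"world",.51-(cy-250)/5000,.115-(cx-250)/5000)
print(deg[np.array(on)<45].tolist())
# held marks
hsv=f[250:400,200:430];gy=cv2.cvtColor(f,cv2.COLOR_BGR2GRAY)
pts=[]
for u,w in((251,320),(386,304)):
    b=gy[w-16:w+17,u-16:u+17].astype(float);m=b>.6*b.max();ys,xs=np.nonzero(m);pts.append((u-16+xs.mean(),w-16+ys.mean()));print(b.max(),m.sum(),pts[-1])
P=ray(c,pts,v[2]-.1366);M=R.from_rotvec(v[3:]).as_matrix();T=(P-v[:3])@M
print("marks tool",T.round(4).tolist(),"mid",T.mean(0).round(4),"dist",np.linalg.norm(P[0]-P[1]),"lug az",np.degrees(np.arctan2(*(P[1]-P[0])[[1,0]])), "tool z az",np.degrees(np.arctan2(M[1,2],M[0,2])))
```

```text
inner [243.86028158 253.37835305 100.90047177] world 0.5093243293909536 0.11622794368356949
[0, 1, 2, 3, 4, 5, 6, 7, 8, 9, 10, 11, 12, 13, 14, 15, 16, 17, 18, 19, 20, 21, 22, 23, 24, 25, 26, 27, 28, 29, 30, 31, 32, 33, 34, 35, 179, 180, 181, 182, 183, 184, 185, 186, 187, 188, 189, 190, 191, 192, 193, 194, 195, 196, 197, 198, 199, 200, 201, 202, 203, 204, 205, 206, 207, 208, 209, 210, 211, 212, 213, 214, 215]
172.0 39 (np.float64(243.28205128205127), np.float64(333.56410256410254))
98.0 346 (np.float64(384.03179190751445), np.float64(305.10115606936415))
marks tool [[0.1365, -0.0118, -0.0307], [0.1367, 0.0019, 0.0264]] mid [ 0.1366 -0.005  -0.0021] dist 0.05873256896226862 lug az 79.5558554437718 tool z az 66.01104709242485
```

Run:
```python
from h import *
v=np.load("pics/o3.npy");W=dict(tcp_pos=v[:3],orientation=v[3:]);c=cam("wrist",W);M=R.from_rotvec(v[3:]).as_matrix()
f=cv2.imread("pics/w3.png")
cv2.imwrite("pics/w3c.png",cv2.convertScaleAbs(cv2.resize(f[200:400,215:425],None,fx=3,fy=3,interpolation=cv2.INTER_NEAREST),alpha=2,beta=10))
# earlier overhead estimate of head centre at grasp time (w2)
v2=np.load("pics/o2.npy");W2=dict(tcp_pos=v2[:3],orientation=v2[3:]);c2=cam("wrist",W2);f2=cv2.imread("pics/w2.png")
r=rect(c2,f2,.47,-.135,.0555,.05,500);g=cv2.cvtColor(r,cv2.COLOR_BGR2GRAY)
for u,w in((290,136),(214,391)):
    b=g[w-24:w+25,u-28:u+29].astype(float);ys,xs=np.nonzero((b>60)&(b<130));print(u-28+xs.mean(),w-24+ys.mean(),len(xs))
```

```text
293.3562231759657 135.58226037195993 1398
213.62768701633706 396.21840068787617 1163
```

View pics/w3c.png

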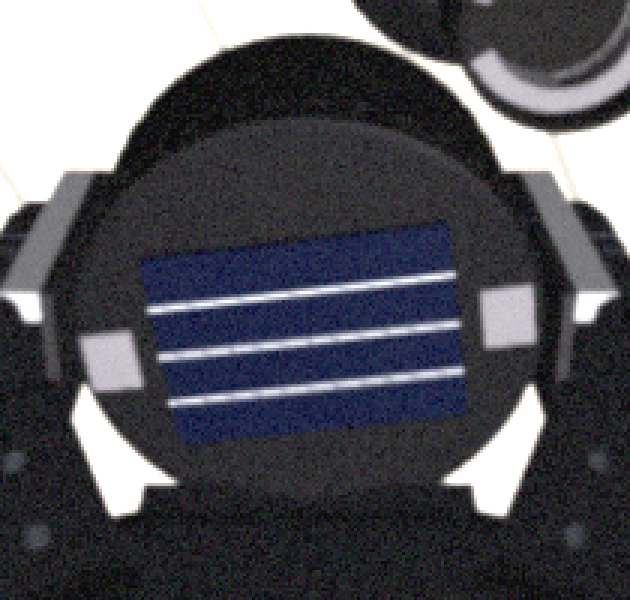

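The held head is centred between the pads, with marks at full-size (252.3,320.3) and (384.3,305.3).

Run:
```python
from h import *
v=np.load("pics/o3.npy");W=dict(tcp_pos=v[:3],orientation=v[3:]);c=cam("wrist",W);M=R.from_rotvec(v[3:]).as_matrix()
P=ray(c,[(252.3,320.3),(384.3,305.3)],v[2]-.1366);T=(P-v[:3])@M
print(T.round(4).tolist(),T.mean(0).round(4),np.linalg.norm(P[0]-P[1]),"az",np.degrees(np.arctan2(*(P[1]-P[0])[[1,0]])))
print("head centre world",P.mean(0))
L=np.array([.5093,.1162])
tgt=np.r_[L-(P.mean(0)[:2]-v[:2]),.31];print("diff tgt",tgt)
o=get_obs()
for q in(tgt,np.r_[L,.31]): print(to_tool(o,q)[0].round(4))
```

```text
[[0.1365, -0.0052, -0.0265], [0.1367, 0.0018, 0.0265]] [ 0.1366 -0.0017  0.    ] 0.053450933847339996 az 73.52734651521752
head centre world [0.48293862 0.05244018 0.26353937]
diff tgt [0.50690349 0.11647172 0.31      ]
[0.0905 0.0027 0.0694]
[0.0905 0.0004 0.0701]
```

Lug azimuth 73.5° against slot 72.7°, so they already match. I'll move over the mouth, then descend in small steps watching the force.

Emit:
servo_tool([
  [0,0.001,0.02,0,0.4],
  [0,0.0015,0.045,0,0.4],
  [0.005,0.0015,0.065,0,0.4],
  [0.03,0.0015,0.0697,0,0.4],
  [0.055,0.0015,0.0697,0,0.4],
  [0.068,0.0015,0.0697,0,0.4],
  [0.07,0.0015,0.0697,0,0.4],
  [0.07,0.0015,0.0697,0,0.4],
])

```text
clock: 7.7
tcp_pos: [0.5083, 0.1162, 0.3306]
orientation: [-0.894, 1.373, 0.892]
contact_force: [-0.4, -0.6, -0.6]
grip_width: 0.0629
```

Emit:
servo_tool([
  [0.002,0,0,0,0.4],
  [0.004,0,0,0,0.4],
  [0.006,0,0,0,0.4],
  [0.008,0,0,0,0.4],
  [0.01,0,0,0,0.4],
  [0.012,0,0,0,0.4],
  [0.012,0,0,0,0.4],
])

```text
clock: 8.4
tcp_pos: [0.5083, 0.1162, 0.3183]
orientation: [-0.894, 1.373, 0.892]
contact_force: [-0.7, 0.3, -0.7]
grip_width: 0.0631
```

Emit:
servo_tool([
  [0.001,0,0,0,0.4],
  [0.002,0,0,0,0.4],
  [0.003,0,0,0,0.4],
  [0.004,0,0,0,0.4],
  [0.004,0,0,0,0.4],
])

```text
clock: 8.9
tcp_pos: [0.5082, 0.1162, 0.3142]
orientation: [-0.894, 1.373, 0.892]
contact_force: [0.3, 0.1, -0.8]
grip_width: 0.0628
```

Emit:
servo_tool([
  [0.001,0,0,0,0.4],
  [0.002,0,0,0,0.4],
  [0.003,0,0,0,0.4],
  [0.003,0,0,0,0.4],
])

```text
clock: 9.3
tcp_pos: [0.5082, 0.1162, 0.311]
orientation: [-0.894, 1.374, 0.892]
contact_force: [0.1, -0.1, -1.1]
grip_width: 0.0631
```

The lugs have dropped into the slots with no contact force. Now I'll press against the seal.

Emit:
servo_tool([
  [0.001,0,0,0,0.4],
  [0.002,0,0,0,0.4],
  [0.003,0,0,0,0.4],
  [0.004,0,0,0,0.4],
  [0.004,0,0,0,0.4],
])

```text
clock: 9.8
tcp_pos: [0.5083, 0.1162, 0.3071]
orientation: [-0.894, 1.374, 0.892]
contact_force: [-1.5, 0.3, 3.8]
grip_width: 0.0633
```

Emit:
servo_tool([
  [0.001,0,0,0,0.4],
  [0.002,0,0,0,0.4],
  [0.003,0,0,0,0.4],
  [0.004,0,0,0,0.4],
  [0.004,0,0,0,0.4],
])

```text
clock: 10.3
tcp_pos: [0.5084, 0.1162, 0.3035]
orientation: [-0.894, 1.373, 0.892]
contact_force: [-3.0, -0.0, 9.9]
grip_width: 0.0631
```

The force is about 11 N including the weight, so the head is about 19 mm above the mouth and inside the turning window. I'll turn clockwise.

Emit:
servo_tool([
  [0.0006,0.0003,0,4,0.4],
  [0.0006,0.0003,0,8,0.4],
  [0.0006,0.0003,0,12,0.4],
  [0.0006,0.0003,0,16,0.4],
  [0.0006,0.0003,0,20,0.4],
  [0.0006,0.0003,0,20,0.4],
])

```text
clock: 10.9
tcp_pos: [0.5088, 0.1164, 0.3036]
orientation: [-0.624, 1.471, 0.624]
contact_force: [-0.5, -1.1, 7.9]
grip_width: 0.0629
```

```bash
cat > s.py <<'E'
from h import *
o=get_obs();M=R.from_rotvec(o["orientation"]).as_matrix()
print({k:np.round(o[k],4).tolist() for k in("clock","tcp_pos","contact_force","moment","grip_width")},"zaz",np.degrees(np.arctan2(M[1,2],M[0,2])).round(2),"j7",o["joints"][6].round(2))
E
python3 s.py
```

```text
{'clock': 10.9, 'tcp_pos': [0.5088, 0.1164, 0.3036], 'contact_force': [-0.49, -1.1234, 7.9248], 'moment': [-0.24, 0.2905, -0.1057], 'grip_width': 0.0629} zaz 45.78 j7 0.7
```

Emit:
servo_tool([
  [0.001,0,0,4,0.4],
  [0.001,0,0,8,0.4],
  [0.001,0,0,12,0.4],
  [0.001,0,0,16,0.4],
  [0.001,0,0,20,0.4],
  [0.001,0,0,20,0.4],
])

```text
clock: 11.5
tcp_pos: [0.5088, 0.1164, 0.3031]
orientation: [-0.35, 1.534, 0.352]
contact_force: [-2.2, 0.0, 8.6]
grip_width: 0.0632
```

```bash
python3 s.py
```

```text
{'clock': 11.5, 'tcp_pos': [0.5088, 0.1164, 0.3031], 'contact_force': [-2.2274, 0.0307, 8.6326], 'moment': [-0.1903, 0.8714, -0.1597], 'grip_width': 0.0632} zaz 25.67 j7 0.4
```

Emit:
servo_tool([
  [0.001,0,0,4,0.4],
  [0.001,0,0,8,0.4],
  [0.001,0,0,12,0.4],
  [0.001,0,0,16,0.4],
  [0.001,0,0,20,0.4],
  [0.001,0,0,20,0.4],
])

```text
clock: 12.1
tcp_pos: [0.5089, 0.1165, 0.3026]
orientation: [-0.074, 1.563, 0.079]
contact_force: [-3.5, -0.6, 10.8]
grip_width: 0.0632
```

```bash
python3 s.py
```

```text
{'clock': 12.1, 'tcp_pos': [0.5089, 0.1165, 0.3026], 'contact_force': [-3.4592, -0.6311, 10.7896], 'moment': [-0.1888, 0.9779, -0.1283], 'grip_width': 0.0632} zaz 5.57 j7 0.1
```

Emit:
servo_tool([
  [0.0005,0,0,4,0.4],
  [0.0005,0,0,8,0.4],
  [0.0005,0,0,12,0.4],
  [0.0005,0,0,14,0.4],
  [0.0005,0,0,14,0.4],
])

```text
clock: 12.6
tcp_pos: [0.5089, 0.1166, 0.3025]
orientation: [0.119, 1.561, -0.113]
contact_force: [-3.5, -0.7, 10.3]
grip_width: 0.063
```

```bash
python3 s.py
```

```text
{'clock': 12.6, 'tcp_pos': [0.5089, 0.1166, 0.3025], 'contact_force': [-3.5128, -0.6646, 10.2849], 'moment': [-0.0896, 0.9719, -0.0118], 'grip_width': 0.063} zaz -8.47 j7 -0.1
```

Emit:
servo_tool([
  [0.0005,0,0,2,0.4],
  [0.0005,0,0,4,0.4],
  [0.0005,0,0,4,0.4],
])

```text
clock: 12.9
tcp_pos: [0.509, 0.1166, 0.3025]
orientation: [0.175, 1.558, -0.168]
contact_force: [-3.4, -1.3, 10.9]
grip_width: 0.063
```

```bash
python3 s.py
```

```text
{'clock': 12.9, 'tcp_pos': [0.509, 0.1166, 0.3025], 'contact_force': [-3.3891, -1.3314, 10.946], 'moment': [-0.1477, 0.9751, -0.019], 'grip_width': 0.063} zaz -12.52 j7 -0.15
```

Emit:
servo_tool([
  [0.0003,0,0,2,0.4],
  [0.0003,0,0,4,0.4],
  [0.0003,0,0,4,0.4],
])

```text
clock: 13.2
tcp_pos: [0.509, 0.1159, 0.3026]
orientation: [0.23, 1.554, -0.223]
contact_force: [-2.9, -3.1, 9.7]
grip_width: 0.0633
```

```bash
python3 s.py
```

```text
{'clock': 13.2, 'tcp_pos': [0.509, 0.1159, 0.3026], 'contact_force': [-2.8513, -3.1185, 9.6682], 'moment': [-0.6269, 0.9481, 0.2432], 'grip_width': 0.0633} zaz -16.54 j7 -0.21
```

Emit:
servo_tool([
  [0.0003,0,0,2,0.4],
  [0.0003,0,0,4,0.4],
  [0.0003,0,0,4,0.4],
])

```text
clock: 13.5
tcp_pos: [0.509, 0.1158, 0.3026]
orientation: [0.284, 1.547, -0.278]
contact_force: [-2.8, -0.9, 9.4]
grip_width: 0.0631
```

```bash
python3 s.py
```

```text
{'clock': 13.5, 'tcp_pos': [0.509, 0.1158, 0.3026], 'contact_force': [-2.752, -0.9447, 9.4483], 'moment': [-0.2549, 0.8046, 0.2542], 'grip_width': 0.0631} zaz -20.54 j7 -0.27
```

The moment rose to about +0.25 N·m at roughly 82–86°, so contact with the stop has begun. One more small step to confirm.

Emit:
servo_tool([
  [0.0003,0,0,1.5,0.4],
  [0.0003,0,0,3,0.4],
  [0.0003,0,0,3,0.4],
])

```text
clock: 13.8
tcp_pos: [0.509, 0.1157, 0.3026]
orientation: [0.325, 1.542, -0.318]
contact_force: [-2.0, -1.4, 8.7]
grip_width: 0.0629
```

Run:
```python
import runpy;runpy.run_path("s.py")
from h import *
o=get_obs();f=grab_frame("wrist")[:,:,::-1].copy();cv2.imwrite("pics/w4.png",f)
cv2.imwrite("pics/w4c.png",cv2.convertScaleAbs(cv2.resize(f[150:400,200:440],None,fx=2.4,fy=2.4),alpha=2,beta=10))
```

```text
{'clock': 13.8, 'tcp_pos': [0.509, 0.1157, 0.3026], 'contact_force': [-2.0237, -1.3596, 8.74], 'moment': [-0.2202, 0.7416, 0.3042], 'grip_width': 0.0629} zaz -23.51 j7 -0.31
```

View pics/w4c.png

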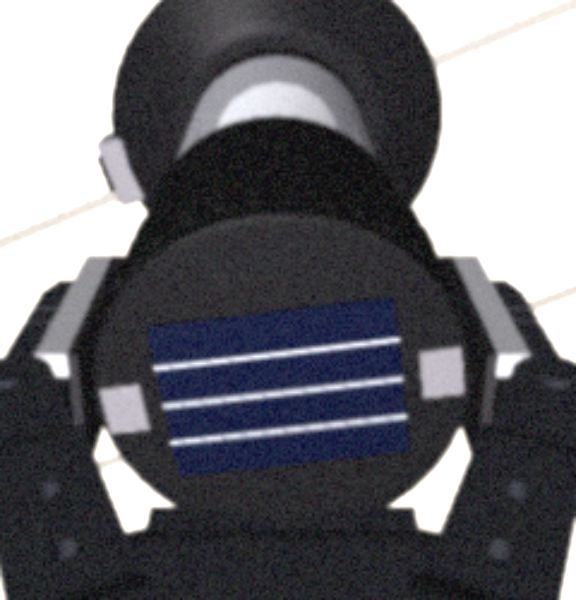

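The marks are unchanged in the tool frame, so there has been no slip in the grip. I'll turn another couple of degrees, keeping the press up.

Emit:
servo_tool([
  [0.0008,0,0,1,0.4],
  [0.0008,0,0,2,0.4],
  [0.0008,0,0,2,0.4],
])

```text
clock: 14.15
tcp_pos: [0.5091, 0.1156, 0.3025]
orientation: [0.351, 1.538, -0.345]
contact_force: [-4.0, -0.3, 12.5]
grip_width: 0.0632
```

```bash
python3 s.py
```

```text
{'clock': 14.15, 'tcp_pos': [0.5091, 0.1156, 0.3025], 'contact_force': [-4.0182, -0.3102, 12.4895], 'moment': [-0.1867, 1.0844, 0.3894], 'grip_width': 0.0632} zaz -25.44 j7 -0.34
```

Emit:
servo_tool([
  [-0.001,0,0,0,0.4],
  [-0.002,0,0,0,0.4],
  [-0.003,0,0,0,0.4],
  [-0.003,0,0,0,0.4],
])

```text
clock: 14.55
tcp_pos: [0.5091, 0.1156, 0.3054]
orientation: [0.351, 1.539, -0.344]
contact_force: [-0.7, -0.9, 3.1]
grip_width: 0.0636
```

```bash
python3 s.py
```

```text
{'clock': 14.55, 'tcp_pos': [0.5091, 0.1156, 0.3054], 'contact_force': [-0.7124, -0.8742, 3.0938], 'moment': [-0.2562, 0.3898, 0.4481], 'grip_width': 0.0636} zaz -25.42 j7 -0.34
```

Emit:
servo_tool([
  [-0.0005,0,0,0,0.4],
  [-0.001,0,0,0,0.4],
  [-0.001,0,0,0,0.4],
])

```text
clock: 14.85
tcp_pos: [0.5091, 0.1157, 0.3064]
orientation: [0.351, 1.539, -0.344]
contact_force: [0.3, 0.1, -1.7]
grip_width: 0.0627
```

```bash
python3 s.py
```

```text
{'clock': 14.85, 'tcp_pos': [0.5091, 0.1157, 0.3064], 'contact_force': [0.3122, 0.0976, -1.6867], 'moment': [-0.2033, 0.0533, 0.358], 'grip_width': 0.0627} zaz -25.41 j7 -0.34
```

Force has fallen to zero at TCP height 0.3064, meaning grip height about 22.5 mm if nothing slipped. I'll check for vertical slip in the wrist view.

Run:
```python
from h import *
o=get_obs();f=grab_frame("wrist")[:,:,::-1].copy();cv2.imwrite("pics/w5.png",f)
c=lambda n:cv2.convertScaleAbs(cv2.resize(cv2.imread(n)[280:350,225:415],None,fx=4,fy=4,interpolation=cv2.INTER_CUBIC),alpha=2,beta=10)
cv2.imwrite("pics/w5c.png",np.vstack([c("pics/w4.png"),c("pics/w5.png")]))
for n in("w3","w4","w5"):
    g=cv2.cvtColor(cv2.imread(f"pics/{n}.png"),cv2.COLOR_BGR2GRAY).astype(float);P=[]
    for u,w in((252,320),(384,305)):
        b=g[w-9:w+10,u-8:u+9];k=((b>55)&(b<135)).astype(np.uint8);q,l,st,ce=cv2.connectedComponentsWithStats(k);i=1+np.argmax(st[1:,4]);P.append(ce[i]+[u-8,w-9]);
    P=np.array(P);print(n,P.round(2).tolist(),np.linalg.norm(P[1]-P[0]).round(2))
```

```text
w3 [[251.9, 320.24], [384.07, 305.08]] 133.04
w4 [[251.72, 320.31], [383.95, 305.0]] 133.11
w5 [[251.7, 320.28], [383.92, 305.02]] 133.1
```

View pics/w5c.png

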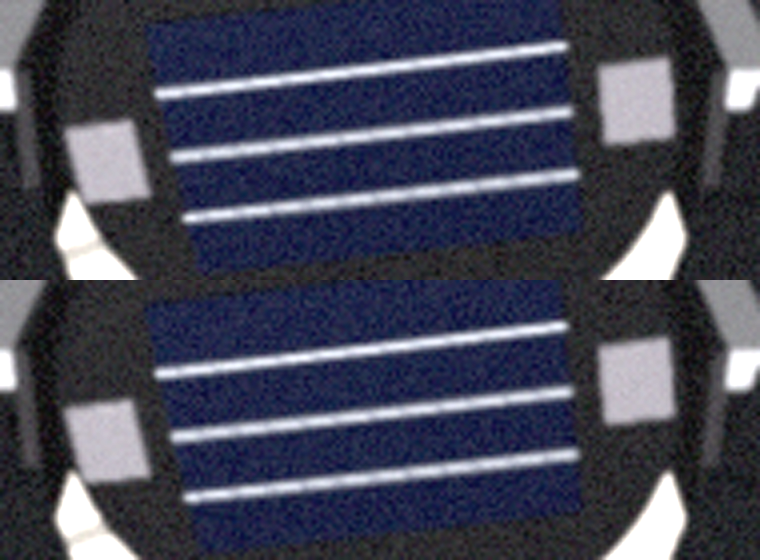

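There is no slip: marks are identical within 0.1 px. So the head itself rose about 3.9 mm to about 22.8 mm, above the unlocked 20.5 mm. I'll unload the torque and check that it resists turning back.

Emit:
servo_tool([
  [0,0,0,-1,0.4],
  [0,0,0,-2,0.4],
  [0,0,0,-3,0.4],
  [0,0,0,-3,0.4],
])

```text
clock: 15.3
tcp_pos: [0.5092, 0.1156, 0.3067]
orientation: [0.31, 1.544, -0.303]
contact_force: [-1.3, -0.9, 5.1]
grip_width: 0.0632
```

```bash
python3 s.py
```

```text
{'clock': 15.3, 'tcp_pos': [0.5092, 0.1156, 0.3067], 'contact_force': [-1.3134, -0.864, 5.1204], 'moment': [-0.1, 0.3934, -0.0536], 'grip_width': 0.0632} zaz -22.4 j7 -0.3
```

Emit:
servo_tool([
  [0,0,0,-1,0.4],
  [0,0,0,-2,0.4],
  [0,0,0,-3,0.4],
  [0,0,0,-3,0.4],
])

```text
clock: 15.7
tcp_pos: [0.5092, 0.1155, 0.3067]
orientation: [0.269, 1.55, -0.262]
contact_force: [-1.8, 0.0, 3.3]
grip_width: 0.0628
```

```bash
python3 s.py
```

```text
{'clock': 15.7, 'tcp_pos': [0.5092, 0.1155, 0.3067], 'contact_force': [-1.8024, 0.013, 3.3074], 'moment': [-0.0599, 0.4166, -0.4159], 'grip_width': 0.0628} zaz -19.38 j7 -0.26
```

Turning back builds −0.42 N·m within 3°, so the lugs are in the notches. I'll go back to neutral, let off the remaining push, and open.

Emit:
servo_tool([
  [0,0,0,1.5,0.4],
  [0,0,0,3.2,0.4],
  [-0.0005,0,0,3.2,0.4],
  [-0.0008,0,0,3.2,0.4],
  [-0.0008,0,0,3.2,0.4],
])

```text
clock: 16.2
tcp_pos: [0.5091, 0.1156, 0.3072]
orientation: [0.312, 1.544, -0.305]
contact_force: [0.8, 1.2, -1.0]
grip_width: 0.0629
```

```bash
python3 s.py
```

```text
{'clock': 16.2, 'tcp_pos': [0.5091, 0.1156, 0.3072], 'contact_force': [0.8271, 1.1844, -1.0273], 'moment': [-0.0053, 0.0216, -0.1077], 'grip_width': 0.0629} zaz -22.57 j7 -0.3
```

Grip height is 23.6 mm against the locked 23.5 mm, with forces near zero. Release and retreat.

Emit:
servo_tool([
  [0,0,0,0,-0.3],
  [0,0,0,0,-0.7],
  [0,0,0,0,-1],
  [0,0,0,0,-1],
  [0,0,0,0,-1],
  [0,0,0,0,-1],
  [0,0,0,0,-1],
])

```text
clock: 16.9
tcp_pos: [0.5092, 0.1156, 0.3073]
orientation: [0.312, 1.544, -0.305]
contact_force: [0.3, 0.0, 0.0]
grip_width: 0.0855
```

Emit:
servo_tool([
  [-0.01,0,0,0,-1],
  [-0.03,0,0,0,-1],
  [-0.06,0,0,0,-1],
  [-0.09,0,0,0,-1],
  [-0.11,0,0,0,-1],
  [-0.11,0,0,0,-1],
  [-0.11,0,0,0,-1],
])

```text
clock: 17.6
tcp_pos: [0.5084, 0.1153, 0.4176]
orientation: [0.313, 1.544, -0.304]
contact_force: [-0.8, 0.2, -0.1]
grip_width: 0.0854
```

Run:
```python
import runpy;runpy.run_path("s.py")
from h import *
o=get_obs();c=cam("wrist",o);f=grab_frame("wrist")[:,:,::-1].copy();s=grab_frame("scene")[:,:,::-1].copy();cv2.imwrite("pics/w6.png",f);cv2.imwrite("pics/s6.png",s)
r=rect(c,f,.51,.115,.1705,.05,500)
cv2.imwrite("pics/w6v.png",cv2.convertScaleAbs(np.hstack([r,cv2.resize(s[130:240,250:316],(300,500),interpolation=3)]),alpha=2,beta=10))
```

```text
{'clock': 17.6, 'tcp_pos': [0.5084, 0.1153, 0.4176], 'contact_force': [-0.787, 0.2418, -0.0675], 'moment': [-0.0121, 0.0099, -0.0197], 'grip_width': 0.0854} zaz -22.55 j7 -0.45
```

View pics/w6v.png

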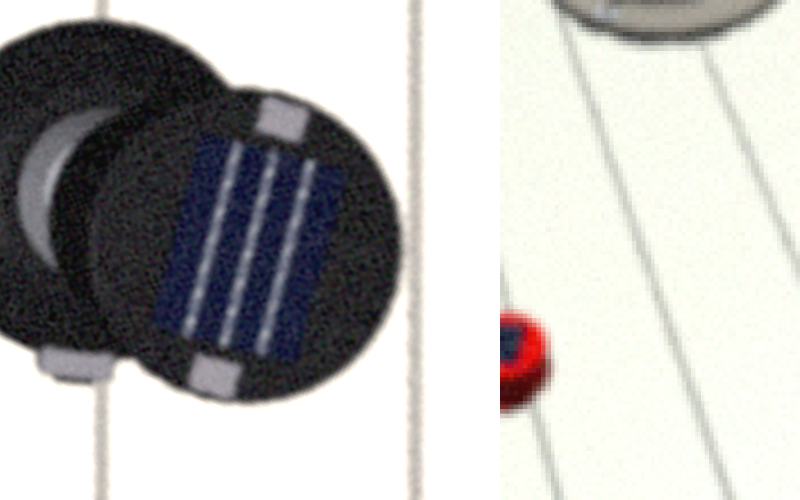

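The head sits level on the lantern, marks at (282,117) and (214,377), lug azimuth about −15°. That is about 88° clockwise from the slots. I'm handing in.

```bash
python3 -c "
from bench import *
print(hand_in())"
```

```text
the job is handed in; nothing more can be done
None
```

The solar head is back on the lantern and locked, and the job is handed in. The clock read 17.6 s before the last two pictures and hand-in, out of the 72 s allowed.

- **Fitting:** The wrist camera showed the slots at about 73° azimuth. I lined the lugs up with them before lowering, and they dropped in with no contact force. I aimed by camera rather than feeling around for the slots. I then pressed to about 11 N and turned the head clockwise until it met resistance from about 83° on. I stopped at about 91° of tool turn.
- **Lock:** The held head did not slip in the grip. When I let off the push it rose to 23.6 mm above the mouth, against 23.5 mm for locked. A small turn back met −0.42 N·m within 3°.
- **Release:** The gripper let go with forces near zero. From above, the head sits flat with its lugs about 88° clockwise of the slots.
- **Forces:** The largest readings at the end of a move were 12.5 N vertical force and 0.45 N·m turning moment. That moment is close to the 0.5 N·m at which the tube could slip, and I did not check the tube directly.
- **Not fully checked:** My last scene crop missed the lantern, so the final check is the wrist view only. I took no final picture to confirm the bystanders are where they were, but the arm's path stayed clear of them.

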